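# Find the check weight and put it on the scale

## Robot

A 6-joint arm with a two-finger parallel gripper is mounted at the origin on the work surface; the furniture and walls round the work are solid. World frame = base frame: x ahead of the robot, y to its left, z up, the work surface at z = 0. Lengths are in mm, angles in rad, forces in N, time in s.
With the tool pointing down it reaches from about 350 to 775 mm from the base axis. Payload 7.3 kg.
Tool frame: the origin (TCP) lies between the finger pads; the fingertips stand 14 mm ahead of it and the grasp point (between the pads) lies 5 mm behind it; z points along the fingers, y is the line along which they close (so a half turn about z gives the same grasp; the last joint's range is limited). The gripper opens to 92 mm and grips with 3 to 60 N. Pads are 19 mm wide; open, the fingers measure 130 mm over their backs; the gripper's body (75 mm by 190 mm) begins 47 mm behind the grasp point.
Start: joints at [1.068, 0.342, 1.524, -0, 1.275, -0.146], TCP at [183.357, 491.959, 240.741] pointing down, gripper open.
Joint ranges: [-2.53, 2.53], [-0.77, 2.02], [0.04, 2.7], [-1, 4.14], [0.28, 2.66], [-3.11, 3.11]. Speed limits (rad/s): [2.57, 2.57, 3.14, 3.14, 3.14, 3.14].

## Interface

Orientations are given as [roll, pitch, yaw] about the fixed x, y, z axes, in that order (R = Rz(yaw) Ry(pitch) Rx(roll)).
In Python, from plant import get_obs, cams, close_job gives the robot as it stands. The module is installed in compiled form; this text tells all that it offers.
- The arm moves only by the shell command python3 -m creep 'ROWS'. ROWS is JSON, a list of rows, each an object of numbers: "hand": the opening, from 0 (shut) to 1 (fully open); "tx", "ty", "tz": the shift along the tool's x, y, z in m; "spin": the turn about the tool's z in degrees. In form: [{"hand": .., "tx": .., "ty": .., "tz": .., "spin": ..}, ...]. A call has 1 to 5 rows; each row shifts and turns the commanded pose from where the row before left it, along the tool's axes as they then stand; what a row does not reach is not made up. A row lasts 1/8 s, in which the tool goes at most 62.5 mm and 10.7 degrees, less where a joint would pass 70% of its speed; a pose out of reach is approached as far as the arm can. A call is refused whole if a number of a shift passes 0.0625 or a number of a turn 10.7, either way. A call with a gripper value outside its range is refused whole. The fingers move at their own pace and stop on an object; the grip force is fixed at half the most. Time passes only in rows, so rows that do not move let the fingers close. It gives the time, the measured TCP pose, the force, the opening and the grip force at its end, in the units of the state.
- get_obs(): the state, without advancing time (a new reading comes with each control period).
- cams.capture(name): name is "scene" or "top" or "wrist"; returns a dict with "color" (400x640x3 uint8, red, green, blue), "K" (3x3 intrinsics, pixels), "R" (3x3) and "t" (3): a world point X has camera coordinates R X + t. Camera axes: x right, y down, z forward; pixel columns grow to the right and rows downward; lengths in mm; the calibration is good to about 2 mm. A picture is of the moment at which its call begins. There is no depth.
- close_job(): hands the job in; it is judged then, once.
The state is a dict: "time": time; "joint_positions": joint angles; "dq": joint speeds; "tau": joint torques, N m; "tool_pos": TCP position; "tcp_rot": TCP orientation; "contact_force": force on the tool from outside, world axes, zero at the start; "moment": the same for the moment, N m; "grip_width": finger opening in mm; "finger_force": force on a finger pad.
Only numpy, scipy, OpenCV 4.12 (cv2) and the standard library are available. Lean on these libraries where they do the work, as an engineer would, in place of code of your own. Each camera call takes 0.05 s, during which the arm holds its last target. There are 200 camera calls.

## Task

One of the three identical closed grey cases holds the steel check weight; the other two hold only a light plastic spacer. Heft the cases by lifting them off the table, putting each back where it stood, until you know which is the heavy one; then take the lid off that case only, lift the weight out by its knob and stand it gently on the scale's plate, leaving every case standing in its place and the other two closed.

Things in the scene. Friction and masses are not known exactly. Their poses are not given: they have to be found in the camera images.
- box_1: closed grey plastic case, one of three alike. This body is its lower part: an open box 60 mm (its x) by 90 mm (its y), 34 mm high, walls and floor 4 mm; grip it across its 60 mm sides. Origin: centre of its underside, z up. With its lid it is 54 mm high. Closed, it weighs about 0.57 kg with the steel weight in it, about 0.19 kg with a plastic spacer (within 10 percent).
- box_2: case just like box_1. The loose lid of each case is a hollow cover 56 mm (x) by 86 mm (y), 20 mm high, centred on the lower part: its sides span 34 to 54 mm above the table, 2 mm in from the case's sides; a 5 mm deep lip under it sits inside the rim. Grip it across its 56 mm sides and lift it straight up. Origin and axes as box_1.
- box_3: case just like box_1. Centred inside each case, upright in a shallow nest on the 4 mm floor, stands the steel weight or a white spacer of its shape: 46 mm high, foot 38 mm across and 28 mm high, on top a round knob 18 mm across and 10 mm high, spanning 40 to 50 mm above the table, above the case's rim. Origin and axes as box_1.
- scale: white flat bench scale, 138 mm (its x) by 194 mm (its y), fixed to the table. Its raised flat weighing plate is 117 x 142 mm, its top 35 mm above the table, its centre 22 mm from the origin towards the scale's -y; the display and keys are at its +y end. Origin: centre of its underside; z up.
There are look-alikes about, which are no part of the job. What is shaped like the box_3 but purple is not meant.

How it is judged:
By the outcome, as a careful person would: the job done as asked, in the order asked, and still so for the second after the job is handed in, with the robot touching nothing.
It also fails if it takes over 72 s, if anything falls off the work surface, if the arm or the gripper's body presses on something with over 40 N, if the wrist force passes 120 N, or if a joint passes its speed limit or range.

## Working session

There is one attempt and no reset: what is moved stays moved. The work goes in short steps, Python scripts to look and compute and a shell command to move; the robot and the scene stay as the last step left them, time stands still between calls to the robot, and variables do not carry over. Pictures are saved under pics/ and viewed, at most 11 in all, crops included, and the job is handed in when it is done.

```bash
mkdir -p pics; python3 - <<'E'
from plant import get_obs,cams
import cv2,numpy as np
o=get_obs();print({k:np.round(v,3).tolist() for k,v in o.items()})
for n in("top","scene"):
    c=cams.capture(n);cv2.imwrite(f"pics/{n}0.png",c["color"][:,:,::-1]);np.savez(f"{n}0.npz",**c)
    print(n,c["K"].round(1).tolist(),c["R"].round(3).tolist(),c["t"].round(1))
E
```

```text
{'time': 0.0, 'joint_positions': [1.068, 0.343, 1.525, -0.0, 1.275, -0.146], 'dq': [-0.0, -0.0, -0.0, 0.0, 0.002, -0.0], 'tau': [0.001, -43.123, -24.423, 0.072, 0.056, -0.0], 'tool_pos': [183.159, 491.589, 240.04], 'tcp_rot': [-3.14, -0.0, 2.785], 'contact_force': [0.094, 0.02, 0.563], 'moment': [0.043, -0.028, -0.014], 'finger_force': 0.0, 'grip_width': 91.394}
top [[447.3, 0.0, 324.8], [0.0, 447.3, 197.6], [0.0, 0.0, 1.0]] [[0.001, -1.0, 0.006], [-0.997, -0.001, -0.079], [0.079, -0.006, -0.997]] [  26.4  403.8 1417.6]
scene [[515.8, 0.0, 326.2], [0.0, 515.8, 206.0], [0.0, 0.0, 1.0]] [[0.594, -0.804, -0.004], [-0.335, -0.243, -0.91], [0.731, 0.543, -0.414]] [-227.9  155.9 1096.2]
```

View pics/top0.png

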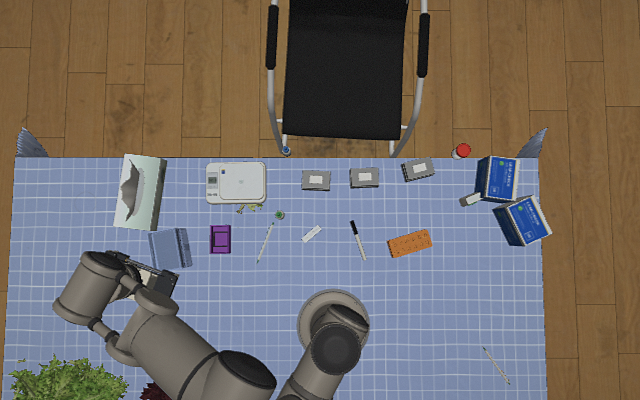

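View pics/scene0.png

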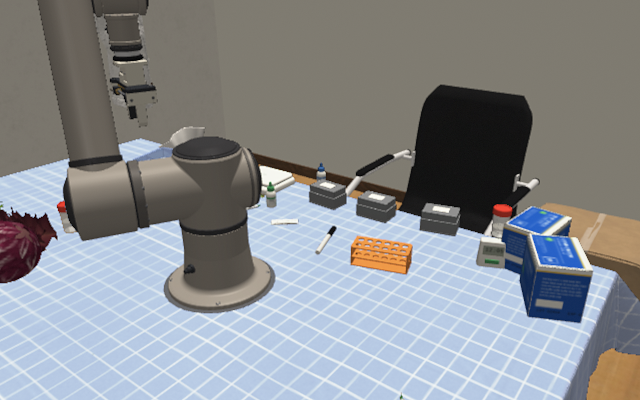

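```bash
cat > h.py <<'E'
import numpy as np,cv2
def ray(c,u,v):
    d=c["R"].T@np.linalg.inv(c["K"])@[u,v,1]; return -c["R"].T@c["t"],d
def atz(c,u,v,z):
    o,d=ray(c,u,v); return o+d*(z-o[2])/d[2]
def tri(cs,ps):
    A=np.zeros((3,3));b=np.zeros(3);rs=[]
    for c,p in zip(cs,ps):
        o,d=ray(c,*p);d/=np.linalg.norm(d);M=np.eye(3)-np.outer(d,d);A+=M;b+=M@o;rs.append((M,o))
    x=np.linalg.solve(A,b); return x,[np.linalg.norm(M@(x-o)) for M,o in rs]
E
python3 - <<'E'
from h import *
c=np.load("top0.npz");s=np.load("scene0.npz")
a=c["color"][150:215,195:445,::-1];a=cv2.resize(a,None,fx=3.2,fy=3.2,interpolation=cv2.INTER_CUBIC)
b=s["color"][170:245,250:470,::-1];b=cv2.resize(b,(800,273),interpolation=cv2.INTER_CUBIC)
cv2.imwrite("pics/crop.png",np.vstack([a,b]))
for u,v in((316,180),(364,177),(417,169)):print(atz(c,u,v,54).round())
print(atz(c,220,184,140)*0+atz(c,240,182,35))
E
```

```text
[456.  54.  54.]
[466. -96.  54.]
[ 491. -262.   54.]
[451.44554293 295.38911006  35.        ]
```

View pics/crop.png

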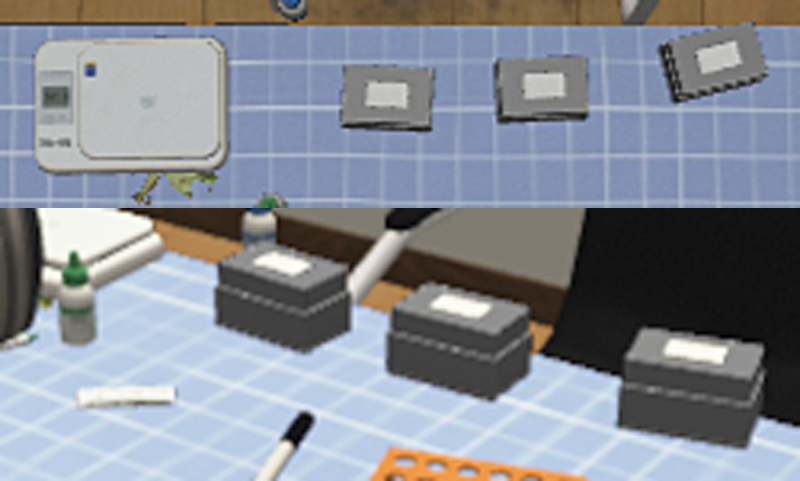

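```bash
python3 - <<'E'
from h import *
c=np.load("top0.npz");s=np.load("scene0.npz")
def labels(im,roi,lo=150):
    x,y,w,h=roi;g=cv2.resize(im[y:y+h,x:x+w],None,fx=4,fy=4,interpolation=cv2.INTER_CUBIC)
    m=(g.min(2)>lo).astype(np.uint8);n,_,st,ce=cv2.connectedComponentsWithStats(m)
    i=1+np.argmax(st[1:,4]);pts=np.argwhere(_==i)[:,::-1].astype(np.float32)
    return (ce[i]+.5)/4-.5+[x,y],cv2.boxPoints(cv2.minAreaRect(pts))/4+[x,y],st[i,4]/16
T=[(304,172,24,17),(352,168,24,18),(405,160,25,18)]
S=[(318,178,22,15),(366,188,24,15),(430,200,26,15)]
for t,r in zip(T,S):
    a,bx,n=labels(c["color"],t);b,_,m=labels(s["color"],r)
    X,e=tri([c,s],[a,b]);Z=np.array([atz(c,*p,54)[:2] for p in bx])
    E=np.roll(Z,-1,0)-Z;L=np.linalg.norm(E,axis=1);k=E[L.argmax()];
    print(a.round(1),b.round(1),n,m,X.round(1),np.round(e,1),atz(c,*a,54).round(1),L.round(),"long axis deg from y",round(np.degrees(np.arctan2(-k[0],k[1])),1))
# scale outline corners in crop /3.2 -> plate
for p in((78,38),(222,38),(222,160),(78,160)):print("plate",atz(c,195+p[0]/3.2,150+p[1]/3.2,35).round())
for p in((205,163),(266,163)):print(atz(c,*p,25).round())
print("edge",atz(c,320,157,0).round())
E
```

```text
[315.5 179.1] [327.2 184.7] 99.125 76.125 [459.8  54.7  52.5] [1.6 1.6] [458.6  56.   54. ] [25. 42. 25. 42.] long axis deg from y 176.2
[364.5 176.3] [376.2 196.4] 98.9375 89.625 [469.  -99.1  52.7] [1.7 1.7] [467.9 -97.6  54. ] [41. 25. 41. 25.] long axis deg from y -178.0
[419.2 167.4] [440.9 208.8] 98.0625 101.3125 [ 497.2 -271.2   52.5] [1.6 1.6] [ 496.1 -269.4   54. ] [42. 25. 42. 25.] long axis deg from y -165.4
plate [516. 362.  35.]
plate [516. 219.  35.]
plate [394. 218.  35.]
plate [394. 360.  35.]
[514. 410.  25.]
[514. 215.  25.]
edge [538.  42.   0.]
```

```bash
cat >> h.py <<'E'
def go(x,y,z,yaw):
    from plant import get_obs
    o=get_obs();p=np.array(o["tool_pos"]);w=np.degrees(o["tcp_rot"][2]);s=(w-yaw+180)%360-180
    f=np.radians(yaw);d=np.array([x,y,z])-p
    print("t",round(o["time"],2),"at",p.round(1),round(w,1),"rp",np.round(o["tcp_rot"][:2],3),"| spin",round(s,1),"then tx,ty,tz",np.round([d@[np.cos(f),np.sin(f),0],d@[np.sin(f),-np.cos(f),0],-d[2]],1),"F",np.round(o["contact_force"],1),"w",round(o["grip_width"],1))
E
python3 -m creep '[{"hand":1,"tx":0,"ty":0,"tz":0,"spin":10.5},{"hand":1,"tx":0,"ty":0,"tz":0,"spin":10.5},{"hand":1,"tx":0,"ty":0,"tz":0,"spin":10.5},{"hand":1,"tx":0,"ty":0,"tz":0,"spin":10.5}]'
python3 -m creep '[{"hand":1,"tx":0,"ty":0,"tz":0,"spin":10.5},{"hand":1,"tx":0,"ty":0,"tz":0,"spin":10.5},{"hand":1,"tx":0,"ty":0,"tz":0,"spin":10.4}]'
python3 -m creep '[{"hand":1,"tx":-0.042,"ty":0.030,"tz":0.008,"spin":0},{"hand":1,"tx":-0.042,"ty":0.030,"tz":0.008,"spin":0},{"hand":1,"tx":-0.042,"ty":0.030,"tz":0.008,"spin":0},{"hand":1,"tx":-0.042,"ty":0.030,"tz":0.008,"spin":0},{"hand":1,"tx":-0.042,"ty":0.030,"tz":0.008,"spin":0}]'
python3 -m creep '[{"hand":1,"tx":-0.042,"ty":0.030,"tz":0.008,"spin":0},{"hand":1,"tx":-0.042,"ty":0.030,"tz":0.008,"spin":0},{"hand":1,"tx":-0.042,"ty":0.030,"tz":0.008,"spin":0},{"hand":1,"tx":-0.042,"ty":0.030,"tz":0.008,"spin":0},{"hand":1,"tx":0,"ty":0,"tz":0,"spin":0}]'
python3 - <<'E'
from h import *
from plant import cams
go(459,55,120,86.2)
c=cams.capture("wrist");np.savez("w1.npz",**c);cv2.imwrite("pics/w1.png",c["color"][:,:,::-1])
E
```

```text
time: 0.6
tool_pos: [183.2, 491.7, 240.3]
tcp_rot: [-3.141, 0.001, 2.046]
contact_force: [-1.0, 0.1, -0.4]
grip_width: 91.6
finger_force: 0.0
time: 0.98
tool_pos: [183.2, 491.7, 240.3]
tcp_rot: [-3.141, 0.001, 1.498]
contact_force: [0.1, -0.1, -0.7]
grip_width: 91.8
finger_force: 0.0
time: 1.6
tool_pos: [319.4, 270.9, 200.4]
tcp_rot: [-3.142, 0.0, 1.504]
contact_force: [1.8, 0.4, -0.6]
grip_width: 91.8
finger_force: 0.0
time: 2.22
tool_pos: [428.5, 94.2, 168.0]
tcp_rot: [-3.141, 0.0, 1.499]
contact_force: [-0.2, 0.4, -0.2]
grip_width: 91.5
finger_force: 0.0
t 2.23 at [428.5  94.2 168. ] 85.9 rp [-3.141  0.   ] | spin -0.3 then tx,ty,tz [-37.1  33.1  48. ] F [-0.2  0.4 -0.2] w 91.5
```

View pics/w1.png

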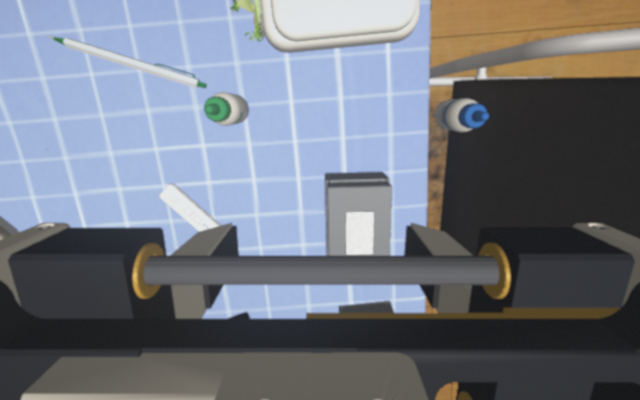

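```bash
python3 - <<'E'
from h import *
w=np.load("w1.npz");c=np.load("top0.npz");s=np.load("scene0.npz")
for n,p in dict(lidL=(325,184),lidR=(388,184),label=(359.5,233),lblTL=(346,211),lblTR=(373,211),midL=(327,245),midR=(391,245)).items():print(n,atz(w,*p,54).round(1))
print(tri([w,c],[(359.5,233),(315.5,179.1)]),tri([w,c,s],[(359.5,233),(315.5,179.1),(327.2,184.7)]))
E
```

```text
lidL [432.9 102.3  54. ]
lidR [486.2  98.6  54. ]
label [460.4  55.6  54. ]
lblTL [449.5  77.   54. ]
lblTR [472.9  75.3  54. ]
midL [430.9  46.2  54. ]
midR [488.1  42.1  54. ]
(array([459.49166934,  55.98789692,  54.65963542]), [np.float64(0.8053221973098015), np.float64(0.805322197309768)]) (array([460.22621618,  54.90360655,  52.35749776]), [np.float64(0.3124864735688071), np.float64(1.706192037335723), np.float64(1.5243095106308397)])
```

```bash

python3 -m creep '[{"hand":1,"tx":-0.037,"ty":0.034,"tz":0.0,"spin":0},{"hand":1,"tx":0,"ty":0,"tz":0.04,"spin":0},{"hand":1,"tx":0,"ty":0,"tz":0.04,"spin":0},{"hand":1,"tx":0,"ty":0,"tz":0,"spin":0}]'
python3 - <<'E'
from h import *
go(459.8,55.4,19,86)
E
```

```text
time: 2.78
tool_pos: [456.3, 58.8, 86.9]
tcp_rot: [-3.135, -0.0, 1.505]
contact_force: [0.2, 0.7, 0.2]
grip_width: 91.8
finger_force: 0.0
t 2.77 at [456.3  58.8  86.9] 86.2 rp [-3.135 -0.   ] | spin 0.2 then tx,ty,tz [-3.2  3.7 67.9] F [0.2 0.7 0.2] w 91.8
```

```bash

python3 -m creep '[{"hand":1,"tx":-0.003,"ty":0.0035,"tz":0.0,"spin":0},{"hand":1,"tx":0,"ty":0,"tz":0.034,"spin":0},{"hand":1,"tx":0,"ty":0,"tz":0.022,"spin":0},{"hand":1,"tx":0,"ty":0,"tz":0.011,"spin":0},{"hand":1,"tx":0,"ty":0,"tz":0,"spin":0}]'
python3 - <<'E'
from h import *
go(459.8,55.4,19,86)
E
```

```text
time: 3.4
tool_pos: [462.7, 54.4, 22.3]
tcp_rot: [3.141, -0.0, 1.504]
contact_force: [-0.6, -0.8, 1.0]
grip_width: 91.5
finger_force: 0.0
t 3.4 at [462.7  54.4  22.3] 86.2 rp [ 3.141 -0.   ] | spin 0.2 then tx,ty,tz [ 0.8 -3.   3.3] F [-0.6 -0.8  1. ] w 91.5
```

```bash

python3 -m creep '[{"hand":1,"tx":0,"ty":-0.0028,"tz":0.003,"spin":0},{"hand":1,"tx":0,"ty":0,"tz":0,"spin":0}]'
python3 -m creep '[{"hand":0,"tx":0,"ty":0,"tz":0,"spin":0},{"hand":0,"tx":0,"ty":0,"tz":0,"spin":0},{"hand":0,"tx":0,"ty":0,"tz":0,"spin":0},{"hand":0,"tx":0,"ty":0,"tz":0,"spin":0},{"hand":0,"tx":0,"ty":0,"tz":0,"spin":0}]'
python3 - <<'E'
from h import *
go(459.8,55.4,19,86)
E
```

```text
time: 3.65
tool_pos: [459.4, 54.5, 19.3]
tcp_rot: [3.141, -0.0, 1.504]
contact_force: [-1.3, -0.2, -0.0]
grip_width: 91.4
finger_force: 0.0
time: 4.28
tool_pos: [459.5, 54.5, 18.8]
tcp_rot: [3.141, -0.0, 1.504]
contact_force: [-0.1, -0.1, 1.3]
grip_width: 60.0
finger_force: 29.9
t 4.28 at [459.5  54.5  18.8] 86.2 rp [ 3.141 -0.   ] | spin 0.2 then tx,ty,tz [ 0.9  0.3 -0.2] F [-0.1 -0.1  1.3] w 60.0
```

```bash

python3 -m creep '[{"hand":0,"tx":0,"ty":0,"tz":-0.008,"spin":0},{"hand":0,"tx":0,"ty":0,"tz":-0.012,"spin":0},{"hand":0,"tx":0,"ty":0,"tz":-0.010,"spin":0},{"hand":0,"tx":0,"ty":0,"tz":0,"spin":0},{"hand":0,"tx":0,"ty":0,"tz":0,"spin":0}]'
python3 -m creep '[{"hand":0,"tx":0,"ty":0,"tz":0,"spin":0},{"hand":0,"tx":0,"ty":0,"tz":0,"spin":0}]'
python3 -m creep '[{"hand":0,"tx":0,"ty":0,"tz":0,"spin":0},{"hand":0,"tx":0,"ty":0,"tz":0,"spin":0}]'
python3 - <<'E'
from h import *
go(459.5,54.5,18.8,86.2)
E
```

```text
time: 4.9
tool_pos: [459.3, 54.5, 48.8]
tcp_rot: [3.141, -0.0, 1.504]
contact_force: [-0.2, -0.5, -2.4]
grip_width: 59.7
finger_force: 29.9
time: 5.15
tool_pos: [459.2, 54.5, 48.4]
tcp_rot: [-3.141, -0.0, 1.504]
contact_force: [0.3, -1.1, -1.3]
grip_width: 59.8
finger_force: 29.9
time: 5.4
tool_pos: [459.3, 54.5, 48.6]
tcp_rot: [-3.141, -0.0, 1.504]
contact_force: [0.1, -0.6, -1.6]
grip_width: 60.0
finger_force: 29.9
t 5.4 at [459.3  54.5  48.6] 86.2 rp [-3.141 -0.   ] | spin -0.0 then tx,ty,tz [ 0.   0.2 29.8] F [ 0.1 -0.6 -1.6] w 60.0
```

```bash

python3 -m creep '[{"hand":0,"tx":0,"ty":0,"tz":0.012,"spin":0},{"hand":0,"tx":0,"ty":0,"tz":0.010,"spin":0},{"hand":0,"tx":0,"ty":0,"tz":0.005,"spin":0},{"hand":0,"tx":0,"ty":0,"tz":0.003,"spin":0},{"hand":0,"tx":0,"ty":0,"tz":0,"spin":0}]'
python3 -m creep '[{"hand":1,"tx":0,"ty":0,"tz":0,"spin":0},{"hand":1,"tx":0,"ty":0,"tz":0,"spin":0},{"hand":1,"tx":0,"ty":0,"tz":0,"spin":0},{"hand":1,"tx":0,"ty":0,"tz":0,"spin":0}]'
python3 -m creep '[{"hand":1,"tx":0,"ty":0,"tz":-0.03,"spin":0},{"hand":1,"tx":0,"ty":0,"tz":-0.045,"spin":0},{"hand":1,"tx":0,"ty":0,"tz":-0.045,"spin":-5.8},{"hand":1,"tx":-0.04,"ty":0,"tz":-0.02,"spin":0},{"hand":1,"tx":-0.04,"ty":0.004,"tz":0,"spin":0}]'
python3 -m creep '[{"hand":1,"tx":-0.02,"ty":0,"tz":0,"spin":0},{"hand":1,"tx":0,"ty":0,"tz":0,"spin":0},{"hand":1,"tx":0,"ty":0,"tz":0,"spin":0}]'
python3 - <<'E'
from h import *
from plant import cams
go(468.5,-98.3,19,92)
c=cams.capture("wrist");np.savez("w2.npz",**c);cv2.imwrite("pics/w2.png",c["color"][:,:,::-1])
E
```

```text
time: 6.02
tool_pos: [459.5, 54.5, 18.8]
tcp_rot: [3.141, -0.0, 1.504]
contact_force: [-0.5, -0.0, -1.4]
grip_width: 59.8
finger_force: 29.9
time: 6.52
tool_pos: [459.4, 54.5, 18.8]
tcp_rot: [3.141, -0.0, 1.504]
contact_force: [0.0, -0.2, 0.4]
grip_width: 91.2
finger_force: 0.0
time: 7.15
tool_pos: [467.0, -26.1, 160.7]
tcp_rot: [3.137, 0.001, 1.607]
contact_force: [0.2, 0.2, -0.5]
grip_width: 91.8
finger_force: 0.0
time: 7.52
tool_pos: [466.5, -44.7, 158.6]
tcp_rot: [-3.141, -0.001, 1.605]
contact_force: [0.4, -0.6, -0.1]
grip_width: 91.9
finger_force: 0.0
t 7.53 at [466.5 -44.7 158.6] 92.0 rp [-3.141e+00 -1.000e-03] | spin -0.0 then tx,ty,tz [-5.360e+01  1.000e-01  1.396e+02] F [ 0.4 -0.6 -0.1] w 91.9
```

View pics/w2.png

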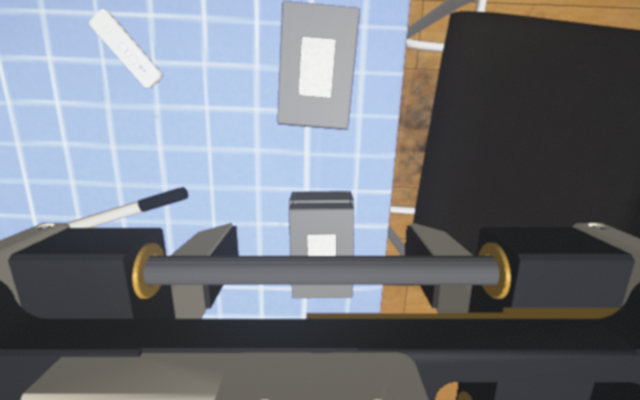

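```bash
python3 - <<'E'
from h import *
w=np.load("w2.npz");c=np.load("top0.npz")
P=[atz(w,*p,54) for p in((290,204),(353.5,204),(352,297),(291,297))]
print(np.round(P,1),np.mean(P,0).round(1))
print("A label",atz(w,317.5,67,54).round(1))
go(*np.mean(P,0)[:2],19,92)
E
```

```text
[[ 441.5  -51.9   54. ]
 [ 494.3  -50.1   54. ]
 [ 498.4 -138.2   54. ]
 [ 443.2 -140.1   54. ]] [469.3 -95.1  54. ]
A label [460.9  55.2  54. ]
t 7.58 at [466.6 -44.5 158.6] 92.0 rp [-3.141 -0.   ] | spin -0.0 then tx,ty,tz [-50.6   1.  139.6] F [-0.2 -0.3 -0.1] w 91.9
```

```bash

python3 -m creep '[{"hand":1,"tx":-0.03,"ty":0.0015,"tz":0,"spin":0},{"hand":1,"tx":-0.022,"ty":0,"tz":0.02,"spin":0},{"hand":1,"tx":0,"ty":0,"tz":0.04,"spin":0},{"hand":1,"tx":0,"ty":0,"tz":0.02,"spin":0},{"hand":1,"tx":0,"ty":0,"tz":0,"spin":0}]'
python3 -m creep '[{"hand":1,"tx":0,"ty":0,"tz":0,"spin":0}]'
python3 - <<'E'
from h import *
go(469,-96.8,19,92)
E
```

```text
time: 8.2
tool_pos: [469.1, -96.1, 77.5]
tcp_rot: [-3.138, -0.002, 1.606]
contact_force: [-0.4, 0.5, 0.2]
grip_width: 91.8
finger_force: 0.0
time: 8.32
tool_pos: [470.7, -96.9, 79.5]
tcp_rot: [3.14, 0.0, 1.606]
contact_force: [-0.4, -0.2, 0.3]
grip_width: 91.6
finger_force: 0.0
t 8.32 at [470.7 -96.9  79.5] 92.0 rp [3.14 0.  ] | spin 0.0 then tx,ty,tz [ 0.1 -1.7 60.5] F [-0.4 -0.2  0.3] w 91.6
```

```bash

python3 -m creep '[{"hand":1,"tx":0,"ty":-0.0017,"tz":0.025,"spin":0},{"hand":1,"tx":0,"ty":0,"tz":0.022,"spin":0},{"hand":1,"tx":0,"ty":0,"tz":0.013,"spin":0},{"hand":1,"tx":0,"ty":0,"tz":0,"spin":0},{"hand":1,"tx":0,"ty":0,"tz":0,"spin":0}]'
python3 - <<'E'
from h import *
go(469,-96.8,19,92)
E
```

```text
time: 8.95
tool_pos: [469.0, -97.5, 19.5]
tcp_rot: [3.14, 0.001, 1.605]
contact_force: [-0.0, -0.8, 0.0]
grip_width: 91.7
finger_force: 0.0
t 8.95 at [469.  -97.5  19.5] 92.0 rp [3.14e+00 1.00e-03] | spin -0.0 then tx,ty,tz [0.7 0.  0.5] F [-0.  -0.8  0. ] w 91.7
```

```bash

python3 -m creep '[{"hand":0,"tx":0,"ty":0,"tz":0,"spin":0},{"hand":0,"tx":0,"ty":0,"tz":0,"spin":0},{"hand":0,"tx":0,"ty":0,"tz":0,"spin":0},{"hand":0,"tx":0,"ty":0,"tz":0,"spin":0},{"hand":0,"tx":0,"ty":0,"tz":0,"spin":0}]'
python3 -m creep '[{"hand":0,"tx":0,"ty":0,"tz":-0.008,"spin":0},{"hand":0,"tx":0,"ty":0,"tz":-0.012,"spin":0},{"hand":0,"tx":0,"ty":0,"tz":-0.010,"spin":0},{"hand":0,"tx":0,"ty":0,"tz":0,"spin":0},{"hand":0,"tx":0,"ty":0,"tz":0,"spin":0}]'
python3 -m creep '[{"hand":0,"tx":0,"ty":0,"tz":0,"spin":0},{"hand":0,"tx":0,"ty":0,"tz":0,"spin":0}]'
python3 -m creep '[{"hand":0,"tx":0,"ty":0,"tz":0,"spin":0},{"hand":0,"tx":0,"ty":0,"tz":0,"spin":0}]'
python3 - <<'E'
from h import *
go(469,-97.5,19.3,92)
E
```

```text
time: 9.57
tool_pos: [468.4, -97.3, 18.8]
tcp_rot: [3.141, -0.0, 1.605]
contact_force: [-0.1, 0.9, 2.4]
grip_width: 59.5
finger_force: 30.0
time: 10.2
tool_pos: [468.3, -97.3, 48.7]
tcp_rot: [3.142, -0.0, 1.605]
contact_force: [-0.2, 0.0, -2.6]
grip_width: 60.0
finger_force: 30.0
time: 10.45
tool_pos: [468.2, -97.2, 48.4]
tcp_rot: [-3.141, -0.0, 1.605]
contact_force: [-0.0, 0.3, -1.0]
grip_width: 60.1
finger_force: 30.0
time: 10.7
tool_pos: [468.3, -97.3, 48.6]
tcp_rot: [-3.142, -0.0, 1.605]
contact_force: [0.1, 0.6, -1.9]
grip_width: 59.5
finger_force: 30.0
t 10.7 at [468.3 -97.3  48.6] 92.0 rp [-3.142 -0.   ] | spin -0.0 then tx,ty,tz [-0.3  0.7 29.3] F [ 0.1  0.6 -1.9] w 59.5
```

```bash

python3 -m creep '[{"hand":0,"tx":0,"ty":0,"tz":0.012,"spin":0},{"hand":0,"tx":0,"ty":0,"tz":0.010,"spin":0},{"hand":0,"tx":0,"ty":0,"tz":0.005,"spin":0},{"hand":0,"tx":0,"ty":0,"tz":0.003,"spin":0},{"hand":0,"tx":0,"ty":0,"tz":0,"spin":0}]'
python3 -m creep '[{"hand":1,"tx":0,"ty":0,"tz":0,"spin":0},{"hand":1,"tx":0,"ty":0,"tz":0,"spin":0},{"hand":1,"tx":0,"ty":0,"tz":0,"spin":0},{"hand":1,"tx":0,"ty":0,"tz":0,"spin":0}]'
python3 -m creep '[{"hand":1,"tx":0,"ty":0,"tz":-0.03,"spin":0},{"hand":1,"tx":0,"ty":0,"tz":-0.045,"spin":0},{"hand":1,"tx":0,"ty":0,"tz":-0.045,"spin":-6.3},{"hand":1,"tx":0,"ty":0,"tz":-0.02,"spin":-6.3},{"hand":1,"tx":-0.04,"ty":-0.005,"tz":0,"spin":0}]'
python3 -m creep '[{"hand":1,"tx":-0.04,"ty":-0.005,"tz":0,"spin":0},{"hand":1,"tx":-0.03,"ty":-0.006,"tz":0,"spin":0},{"hand":1,"tx":0,"ty":0,"tz":0,"spin":0},{"hand":1,"tx":0,"ty":0,"tz":0,"spin":0}]'
python3 - <<'E'
from h import *
from plant import cams
go(496.5,-270,19,104.6)
c=cams.capture("wrist");np.savez("w3.npz",**c);cv2.imwrite("pics/w3.png",c["color"][:,:,::-1])
E
```

```text
time: 11.32
tool_pos: [468.4, -97.3, 18.8]
tcp_rot: [3.141, 0.0, 1.605]
contact_force: [-1.4, -0.2, 2.2]
grip_width: 60.1
finger_force: 30.0
time: 11.82
tool_pos: [468.4, -97.3, 18.7]
tcp_rot: [3.141, -0.0, 1.605]
contact_force: [0.1, 0.3, 0.4]
grip_width: 90.7
finger_force: 0.0
time: 12.45
tool_pos: [474.4, -136.4, 160.8]
tcp_rot: [3.138, 0.002, 1.829]
contact_force: [-0.3, -0.5, -0.4]
grip_width: 91.5
finger_force: 0.0
time: 12.95
tool_pos: [480.2, -207.1, 158.5]
tcp_rot: [-3.141, -0.001, 1.825]
contact_force: [0.1, 0.6, -0.8]
grip_width: 91.8
finger_force: 0.0
t 12.95 at [ 480.2 -207.1  158.5] 104.5 rp [-3.141e+00 -1.000e-03] | spin -0.1 then tx,ty,tz [-6.500e+01 -1.000e-01  1.395e+02] F [ 0.1  0.6 -0.8] w 91.8
```

View pics/w3.png

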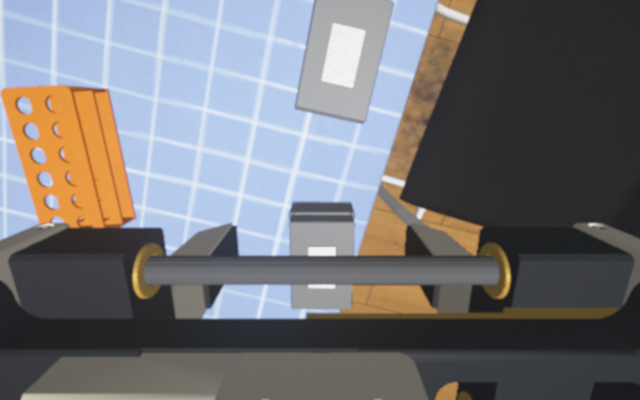

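```bash
python3 - <<'E'
from h import *
w=np.load("w3.npz")
P=[atz(w,*p,54) for p in((290,218),(354,218),(352,308),(291,308))]
print(np.round(P,1),np.mean(P,0).round(1))
print("B label",atz(w,344,55,54).round(1),tri([w,np.load("top0.npz")],[(321.5,267.5),(419.2,167.4)]))
go(*np.mean(P,0)[:2],19,104.6)
E
python3 -m creep '[{"hand":1,"tx":-0.03,"ty":0,"tz":0,"spin":0},{"hand":1,"tx":-0.03,"ty":0,"tz":0.02,"spin":0},{"hand":1,"tx":0,"ty":0,"tz":0.04,"spin":0},{"hand":1,"tx":0,"ty":0,"tz":0.02,"spin":0},{"hand":1,"tx":0,"ty":0,"tz":0,"spin":0}]'
python3 -m creep '[{"hand":1,"tx":0,"ty":0,"tz":0,"spin":0}]'
python3 - <<'E'
from h import *
go(497,-268.5,19,104.6)
E
```

```text
[[ 460.1 -231.7   54. ]
 [ 512.2 -218.1   54. ]
 [ 534.8 -302.4   54. ]
 [ 480.8 -316.4   54. ]] [ 497.  -267.1   54. ]
B label [469.7 -98.   54. ] (array([ 496.75993708, -269.35536754,   54.47211167]), [np.float64(0.5923732739351916), np.float64(0.5923732739353281)])
t 13.0 at [ 480.3 -206.9  158.5] 104.6 rp [-3.141e+00 -1.000e-03] | spin -0.0 then tx,ty,tz [-62.6   1.  139.5] F [-0.1 -0.4  0.3] w 91.8
time: 13.62
tool_pos: [494.8, -264.2, 77.3]
tcp_rot: [-3.139, -0.003, 1.826]
contact_force: [-0.3, 1.5, 0.6]
grip_width: 91.7
finger_force: 0.0
time: 13.75
tool_pos: [496.3, -265.6, 79.7]
tcp_rot: [3.141, 0.001, 1.826]
contact_force: [-0.0, 0.9, -0.1]
grip_width: 91.7
finger_force: 0.0
t 13.75 at [ 496.3 -265.6   79.7] 104.6 rp [3.141e+00 1.000e-03] | spin 0.0 then tx,ty,tz [-3.  -0.  60.7] F [-0.   0.9 -0.1] w 91.7
```

```bash

python3 -m creep '[{"hand":1,"tx":-0.003,"ty":0,"tz":0.025,"spin":0},{"hand":1,"tx":0,"ty":0,"tz":0.022,"spin":0},{"hand":1,"tx":0,"ty":0,"tz":0.013,"spin":0},{"hand":1,"tx":0,"ty":0,"tz":0,"spin":0},{"hand":1,"tx":0,"ty":0,"tz":0,"spin":0}]'
python3 -m creep '[{"hand":0,"tx":0,"ty":0,"tz":0,"spin":0},{"hand":0,"tx":0,"ty":0,"tz":0,"spin":0},{"hand":0,"tx":0,"ty":0,"tz":0,"spin":0},{"hand":0,"tx":0,"ty":0,"tz":0,"spin":0},{"hand":0,"tx":0,"ty":0,"tz":0,"spin":0}]'
python3 -m creep '[{"hand":0,"tx":0,"ty":0,"tz":-0.008,"spin":0},{"hand":0,"tx":0,"ty":0,"tz":-0.012,"spin":0},{"hand":0,"tx":0,"ty":0,"tz":-0.010,"spin":0},{"hand":0,"tx":0,"ty":0,"tz":0,"spin":0},{"hand":0,"tx":0,"ty":0,"tz":0,"spin":0}]'
python3 -m creep '[{"hand":0,"tx":0,"ty":0,"tz":0,"spin":0},{"hand":0,"tx":0,"ty":0,"tz":0,"spin":0}]'
python3 -m creep '[{"hand":0,"tx":0,"ty":0,"tz":0,"spin":0},{"hand":0,"tx":0,"ty":0,"tz":0,"spin":0}]'
python3 - <<'E'
from h import *
go(497,-268.5,19.3,104.6)
E
```

```text
time: 14.38
tool_pos: [497.0, -269.1, 19.7]
tcp_rot: [3.14, 0.001, 1.825]
contact_force: [0.2, 0.9, 0.3]
grip_width: 91.9
finger_force: 0.0
time: 15.0
tool_pos: [496.4, -268.8, 18.8]
tcp_rot: [3.141, 0.0, 1.825]
contact_force: [-0.8, -0.4, 1.7]
grip_width: 60.0
finger_force: 30.0
time: 15.62
tool_pos: [496.2, -268.6, 48.6]
tcp_rot: [-3.141, -0.0, 1.825]
contact_force: [-0.8, 0.2, -5.4]
grip_width: 59.8
finger_force: 30.0
time: 15.88
tool_pos: [496.2, -268.6, 48.3]
tcp_rot: [-3.141, -0.001, 1.825]
contact_force: [-0.3, 0.0, -5.9]
grip_width: 59.9
finger_force: 30.0
time: 16.12
tool_pos: [496.3, -268.7, 48.6]
tcp_rot: [-3.142, -0.0, 1.825]
contact_force: [0.4, 0.1, -5.7]
grip_width: 59.7
finger_force: 30.0
t 16.12 at [ 496.3 -268.7   48.6] 104.6 rp [-3.142 -0.   ] | spin -0.0 then tx,ty,tz [ 0.   0.7 29.3] F [ 0.4  0.1 -5.7] w 59.7
```

```bash

python3 -m creep '[{"hand":0,"tx":0,"ty":0,"tz":0.012,"spin":0},{"hand":0,"tx":0,"ty":0,"tz":0.010,"spin":0},{"hand":0,"tx":0,"ty":0,"tz":0.005,"spin":0},{"hand":0,"tx":0,"ty":0,"tz":0.003,"spin":0},{"hand":0,"tx":0,"ty":0,"tz":0,"spin":0}]'
python3 -m creep '[{"hand":1,"tx":0,"ty":0,"tz":0,"spin":0},{"hand":1,"tx":0,"ty":0,"tz":0,"spin":0},{"hand":1,"tx":0,"ty":0,"tz":0,"spin":0},{"hand":1,"tx":0,"ty":0,"tz":-0.015,"spin":0},{"hand":1,"tx":0,"ty":0,"tz":-0.0175,"spin":0}]'
python3 -m creep '[{"hand":1,"tx":0,"ty":0,"tz":0,"spin":0},{"hand":1,"tx":0,"ty":0,"tz":0,"spin":0}]'
python3 - <<'E'
from h import *
go(496.3,-268.7,51,104.6)
E
```

```text
time: 16.75
tool_pos: [496.5, -268.8, 18.8]
tcp_rot: [3.141, 0.0, 1.825]
contact_force: [-1.0, -0.5, -6.0]
grip_width: 59.6
finger_force: 30.0
time: 17.38
tool_pos: [496.5, -268.8, 52.4]
tcp_rot: [3.141, 0.0, 1.825]
contact_force: [0.6, -0.1, -0.5]
grip_width: 91.7
finger_force: 0.0
time: 17.62
tool_pos: [496.3, -268.8, 51.5]
tcp_rot: [3.141, 0.0, 1.825]
contact_force: [0.5, -0.1, -0.4]
grip_width: 91.7
finger_force: 0.0
t 17.62 at [ 496.3 -268.8   51.5] 104.6 rp [3.141 0.   ] | spin -0.0 then tx,ty,tz [ 0.1 -0.   0.5] F [ 0.5 -0.1 -0.4] w 91.7
```

```bash

python3 -m creep '[{"hand":0,"tx":0,"ty":0,"tz":0,"spin":0},{"hand":0,"tx":0,"ty":0,"tz":0,"spin":0},{"hand":0,"tx":0,"ty":0,"tz":0,"spin":0},{"hand":0,"tx":0,"ty":0,"tz":0,"spin":0},{"hand":0,"tx":0,"ty":0,"tz":0,"spin":0}]'
python3 -m creep '[{"hand":0,"tx":0,"ty":0,"tz":-0.006,"spin":0},{"hand":0,"tx":0,"ty":0,"tz":-0.014,"spin":0},{"hand":0,"tx":0,"ty":0,"tz":-0.02,"spin":0},{"hand":0,"tx":0,"ty":0,"tz":-0.02,"spin":0},{"hand":0,"tx":0,"ty":0,"tz":0,"spin":0}]'
python3 - <<'E'
from h import *
go(400,-190,22.5,104.6)
from plant import cams
c=cams.capture("scene");b=c["color"][140:270,300:560,::-1]
w=cams.capture("wrist")["color"][:,:,::-1]
cv2.imwrite("pics/lid.png",np.hstack([cv2.resize(b,(480,240),interpolation=cv2.INTER_CUBIC),cv2.resize(w,(320,240))]))
E
```

```text
time: 18.25
tool_pos: [496.3, -268.7, 51.1]
tcp_rot: [-3.141, -0.0, 1.825]
contact_force: [-0.0, -0.6, -1.2]
grip_width: 55.7
finger_force: 30.0
time: 18.88
tool_pos: [497.4, -269.5, 113.5]
tcp_rot: [3.139, 0.004, 1.825]
contact_force: [-0.6, 0.3, -0.7]
grip_width: 55.5
finger_force: 30.0
t 18.88 at [ 497.4 -269.5  113.5] 104.6 rp [3.139 0.004] | spin -0.0 then tx,ty,tz [101.5 -74.2  91. ] F [-0.6  0.3 -0.7] w 55.5
```

View pics/lid.png

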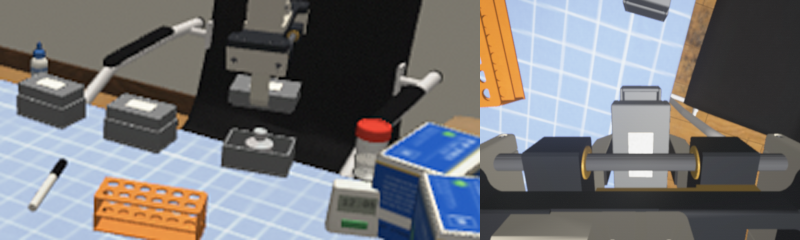

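The lid is held clear of the case; in the scene crop the steel weight's knob stands in the open case at (260,133), still in place. I'll set the lid down on the free table area at (400,-190).

```bash

python3 -m creep '[{"hand":0,"tx":0.033,"ty":-0.0245,"tz":0,"spin":0},{"hand":0,"tx":0.034,"ty":-0.0245,"tz":0,"spin":0},{"hand":0,"tx":0.033,"ty":-0.0245,"tz":0,"spin":0},{"hand":0,"tx":0,"ty":0,"tz":0.03,"spin":0},{"hand":0,"tx":0,"ty":0,"tz":0.03,"spin":0}]'
python3 -m creep '[{"hand":0,"tx":0,"ty":0,"tz":0.0,"spin":0},{"hand":0,"tx":0,"ty":0,"tz":0,"spin":0}]'
python3 - <<'E'
from h import *
go(400,-190,23,104.6)
E
```

```text
time: 19.6
tool_pos: [399.7, -190.1, 50.5]
tcp_rot: [3.141, 0.0, 1.825]
contact_force: [0.5, 0.3, -1.3]
grip_width: 55.8
finger_force: 30.0
time: 19.85
tool_pos: [400.2, -190.6, 51.5]
tcp_rot: [-3.142, -0.0, 1.825]
contact_force: [-0.1, 0.6, -0.7]
grip_width: 55.8
finger_force: 30.0
t 19.85 at [ 400.2 -190.6   51.5] 104.6 rp [-3.142 -0.   ] | spin -0.0 then tx,ty,tz [ 0.6 -0.1 28.5] F [-0.1  0.6 -0.7] w 55.8
```

```bash

python3 -m creep '[{"hand":0,"tx":0,"ty":0,"tz":0.014,"spin":0},{"hand":0,"tx":0,"ty":0,"tz":0.01,"spin":0},{"hand":0,"tx":0,"ty":0,"tz":0.004,"spin":0},{"hand":0,"tx":0,"ty":0,"tz":0,"spin":0}]'
python3 -m creep '[{"hand":1,"tx":0,"ty":0,"tz":0,"spin":0},{"hand":1,"tx":0,"ty":0,"tz":0,"spin":0},{"hand":1,"tx":0,"ty":0,"tz":0,"spin":0},{"hand":1,"tx":0,"ty":0,"tz":0,"spin":0}]'
python3 -m creep '[{"hand":1,"tx":0,"ty":0,"tz":-0.03,"spin":0},{"hand":1,"tx":0,"ty":0,"tz":-0.04,"spin":0},{"hand":1,"tx":0,"ty":0,"tz":-0.04,"spin":0},{"hand":0.6,"tx":-0.025,"ty":0.03,"tz":0,"spin":0},{"hand":0.6,"tx":-0.025,"ty":0.045,"tz":0,"spin":0}]'
python3 -m creep '[{"hand":0.6,"tx":0,"ty":0,"tz":0.0,"spin":0},{"hand":0.6,"tx":0,"ty":0,"tz":0,"spin":0}]'
python3 - <<'E'
from h import *
from plant import cams
go(496.5,-268.7,51,104.6)
c=cams.capture("wrist");np.savez("w4.npz",**c);t=cams.capture("top");np.savez("t4.npz",**t)
a=cv2.resize(t["color"][140:220,340:460,::-1],(400,267),interpolation=cv2.INTER_CUBIC)
b=cv2.resize(c["color"][120:320,200:500,::-1],(400,267))
cv2.imwrite("pics/w4.png",np.hstack([a,b]))
E
```

```text
time: 20.35
tool_pos: [400.1, -190.5, 23.3]
tcp_rot: [3.142, -0.0, 1.825]
contact_force: [0.1, -0.2, 0.0]
grip_width: 55.7
finger_force: 30.0
time: 20.85
tool_pos: [400.1, -190.5, 23.3]
tcp_rot: [3.141, 0.0, 1.825]
contact_force: [0.1, 0.6, -1.0]
grip_width: 89.8
finger_force: 0.0
time: 21.48
tool_pos: [485.9, -220.7, 134.4]
tcp_rot: [3.141, 0.001, 1.824]
contact_force: [-0.2, -0.5, 0.3]
grip_width: 76.2
finger_force: 0.0
time: 21.72
tool_pos: [484.3, -219.4, 132.6]
tcp_rot: [-3.14, -0.002, 1.825]
contact_force: [-0.6, 0.6, -0.8]
grip_width: 57.5
finger_force: 0.0
t 21.73 at [ 484.3 -219.4  132.6] 104.6 rp [-3.14e+00 -2.00e-03] | spin -0.0 then tx,ty,tz [-50.8  -0.6  81.6] F [-0.6  0.6 -0.8] w 57.5
```

View pics/w4.png

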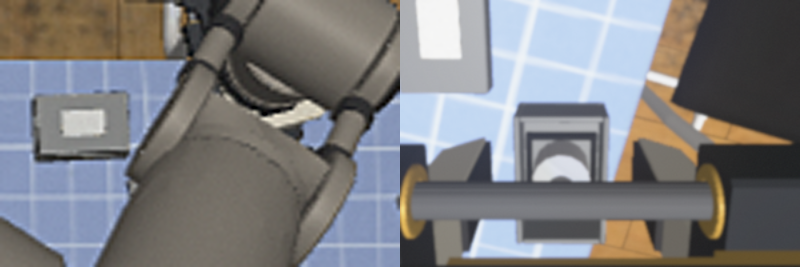

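```bash
python3 - <<'E'
from h import *
w=np.load("w4.npz")
print("knob top ~",atz(w,319,250,50).round(1),"rim mid",np.mean([atz(w,286,208,34),atz(w,355,208,34),atz(w,355,301,34),atz(w,286,301,34)],0).round(1))
E
python3 -m creep '[{"hand":0.6,"tx":-0.025,"ty":0,"tz":0,"spin":0},{"hand":0.6,"tx":-0.0255,"ty":-0.0006,"tz":0.02,"spin":0},{"hand":0.6,"tx":0,"ty":0,"tz":0.025,"spin":0},{"hand":0.6,"tx":0,"ty":0,"tz":0,"spin":0},{"hand":0.6,"tx":0,"ty":0,"tz":0,"spin":0}]'
python3 - <<'E'
from h import *
go(496.5,-268.7,51,104.6)
E
```

```text
knob top ~ [ 492.7 -256.    50. ] rim mid [ 497.2 -269.    34. ]
time: 22.45
tool_pos: [497.3, -269.0, 89.1]
tcp_rot: [3.141, 0.0, 1.825]
contact_force: [0.1, -0.0, 0.7]
grip_width: 55.3
finger_force: 0.0
t 22.45 at [ 497.3 -269.    89.1] 104.6 rp [3.141 0.   ] | spin -0.0 then tx,ty,tz [ 0.4 -0.7 38.1] F [ 0.1 -0.   0.7] w 55.3
```

```bash

python3 -m creep '[{"hand":0.6,"tx":0.0,"ty":-0.0006,"tz":0.018,"spin":0},{"hand":0.6,"tx":0,"ty":0,"tz":0.012,"spin":0},{"hand":0.6,"tx":0,"ty":0,"tz":0.008,"spin":0},{"hand":0.6,"tx":0,"ty":0,"tz":0,"spin":0},{"hand":0.6,"tx":0,"ty":0,"tz":0,"spin":0}]'
python3 -m creep '[{"hand":0,"tx":0,"ty":0,"tz":0,"spin":0},{"hand":0,"tx":0,"ty":0,"tz":0,"spin":0},{"hand":0,"tx":0,"ty":0,"tz":0,"spin":0},{"hand":0,"tx":0,"ty":0,"tz":0,"spin":0},{"hand":0,"tx":0,"ty":0,"tz":0,"spin":0}]'
python3 - <<'E'
from h import *
go(455,290,83,104.6)
E
```

```text
time: 23.08
tool_pos: [497.1, -269.3, 50.6]
tcp_rot: [3.141, 0.001, 1.825]
contact_force: [0.4, -0.4, 0.2]
grip_width: 55.1
finger_force: 0.0
time: 23.7
tool_pos: [496.6, -269.2, 50.2]
tcp_rot: [-3.141, -0.0, 1.825]
contact_force: [-0.7, 0.1, 0.8]
grip_width: 16.4
finger_force: 30.0
t 23.7 at [ 496.6 -269.2   50.2] 104.6 rp [-3.141 -0.   ] | spin -0.0 then tx,ty,tz [551.7 100.7 -32.8] F [-0.7  0.1  0.8] w 16.4
```

```bash
python3 - <<'E'
from h import *
from plant import cams
w=np.load("w4.npz")["color"][200:310,270:370,::-1]
c=cams.capture("wrist")["color"][180:320,220:420,::-1]
s=cams.capture("scene")["color"][150:245,390:500,::-1]
cv2.imwrite("pics/knob.png",np.hstack([cv2.resize(i,(260,300),interpolation=cv2.INTER_CUBIC) for i in(w,c,s)]))
E
```

```text
(no output)
```

View pics/knob.png

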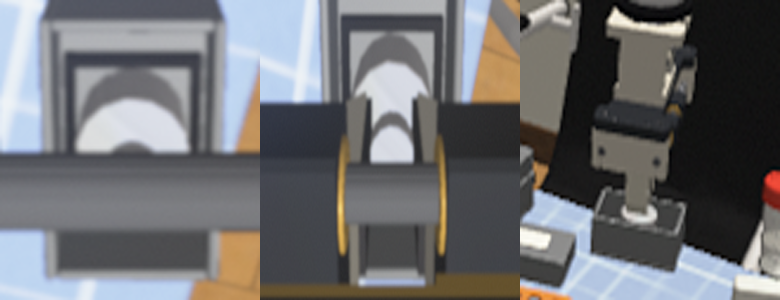

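```bash
python3 - <<'E'
from h import *
w=np.load("w4.npz")
ct=np.array([496.6,-269.2]);X=np.array([-.252,.968]);Y=np.array([.968,.252])
for n,u,v,z in(("foot far",132,97,32),("foot L",76,150,32),("foot R",188,150,32),("knob shade far",132,143,50),("nest far",132,66,4)):
    p=atz(w,270+u*100/260,200+v*110/300,z)[:2]-ct;print(n,round(p@X,1),round(p@Y,1))
E
```

```text
foot far 18.4 0.9
foot L 0.4 -17.6
foot R 0.5 19.3
knob shade far 11.6 0.9
nest far 17.9 0.8
```

```bash

python3 -m creep '[{"hand":0,"tx":0,"ty":0,"tz":-0.006,"spin":0},{"hand":0,"tx":0,"ty":0,"tz":-0.014,"spin":0},{"hand":0,"tx":0,"ty":0,"tz":-0.03,"spin":0},{"hand":0,"tx":0,"ty":0,"tz":-0.03,"spin":0},{"hand":0,"tx":0,"ty":0,"tz":-0.01,"spin":0}]'
python3 -m creep '[{"hand":0,"tx":0,"ty":0,"tz":0,"spin":0},{"hand":0,"tx":0,"ty":0,"tz":0,"spin":0},{"hand":0,"tx":0,"ty":0,"tz":0,"spin":0}]'
python3 - <<'E'
from h import *
go(455,290,83,104.6)
E
```

```text
time: 24.42
tool_pos: [497.6, -269.7, 142.6]
tcp_rot: [3.139, 0.003, 1.825]
contact_force: [0.3, -0.2, -4.4]
grip_width: 16.5
finger_force: 30.0
time: 24.8
tool_pos: [496.2, -268.8, 139.0]
tcp_rot: [-3.14, -0.002, 1.825]
contact_force: [1.2, -0.3, -3.8]
grip_width: 16.2
finger_force: 30.0
t 24.8 at [ 496.2 -268.8  139. ] 104.6 rp [-3.14e+00 -2.00e-03] | spin -0.0 then tx,ty,tz [551.2 100.9  56. ] F [ 1.2 -0.3 -3.8] w 16.2
```

```bash

python3 -m creep '[{"hand":0,"tx":0.02,"ty":0.0037,"tz":0,"spin":0},{"hand":0,"tx":0.035,"ty":0.0064,"tz":0,"spin":0},{"hand":0,"tx":0.045,"ty":0.0082,"tz":0,"spin":0},{"hand":0,"tx":0.045,"ty":0.0082,"tz":0,"spin":0},{"hand":0,"tx":0.045,"ty":0.0082,"tz":0,"spin":0}]'
python3 -m creep '[{"hand":0,"tx":0.045,"ty":0.0082,"tz":0,"spin":0},{"hand":0,"tx":0.045,"ty":0.0082,"tz":0,"spin":0},{"hand":0,"tx":0.045,"ty":0.0082,"tz":0,"spin":0},{"hand":0,"tx":0.045,"ty":0.0082,"tz":0,"spin":0},{"hand":0,"tx":0.045,"ty":0.0082,"tz":0,"spin":0}]'
python3 -m creep '[{"hand":0,"tx":0.045,"ty":0.0082,"tz":0,"spin":0},{"hand":0,"tx":0.045,"ty":0.0082,"tz":0,"spin":0},{"hand":0,"tx":0.03,"ty":0.0055,"tz":0,"spin":0},{"hand":0,"tx":0.017,"ty":0.003,"tz":0,"spin":0},{"hand":0,"tx":0,"ty":0,"tz":0,"spin":0}]'
python3 -m creep '[{"hand":0,"tx":0,"ty":0,"tz":0,"spin":0},{"hand":0,"tx":0,"ty":0,"tz":0,"spin":0}]'
python3 - <<'E'
from h import *
from plant import cams
go(455,290,83,104.6)
c=cams.capture("wrist");np.savez("w5.npz",**c);cv2.imwrite("pics/w5.png",c["color"][:,:,::-1])
E
```

```text
time: 25.42
tool_pos: [481.7, -74.0, 140.0]
tcp_rot: [-3.141, -0.001, 1.825]
contact_force: [-0.1, 0.5, -4.3]
grip_width: 16.5
finger_force: 30.0
time: 26.05
tool_pos: [464.4, 153.8, 140.1]
tcp_rot: [-3.141, -0.0, 1.825]
contact_force: [-0.1, -0.9, -3.2]
grip_width: 16.4
finger_force: 30.0
time: 26.68
tool_pos: [454.6, 291.0, 140.0]
tcp_rot: [-3.141, 0.0, 1.827]
contact_force: [-0.3, -0.2, -3.3]
grip_width: 16.5
finger_force: 30.0
time: 26.92
tool_pos: [455.6, 289.3, 140.2]
tcp_rot: [-3.141, 0.0, 1.823]
contact_force: [0.5, -1.1, -3.7]
grip_width: 16.3
finger_force: 30.0
t 26.93 at [455.6 289.3 140.2] 104.5 rp [-3.141  0.   ] | spin -0.1 then tx,ty,tz [ 0.8 -0.4 57.2] F [ 0.5 -1.1 -3.7] w 16.3
```

View pics/w5.png

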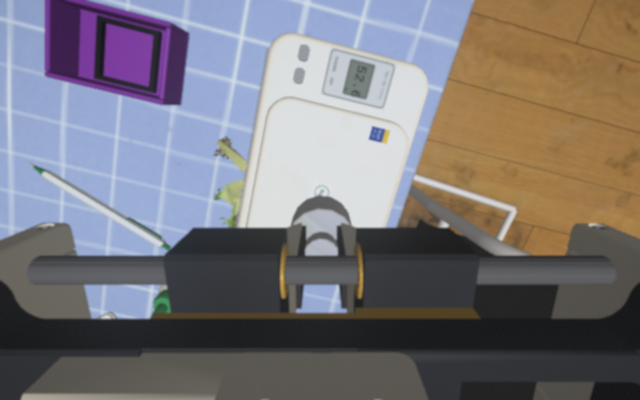

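```bash
python3 - <<'E'
from h import *
w=np.load("w5.npz");t=np.load("top0.npz")
print("logo",atz(w,321,192,35).round(1),"plate corners",atz(w,275,98,35).round(),atz(w,411,124,35).round(),"logo tri",tri([w,t],[(321,192),(241.3,181.6)]))
E
python3 -m creep '[{"hand":0,"tx":0,"ty":0,"tz":0.015,"spin":0},{"hand":0,"tx":0,"ty":0,"tz":0.02,"spin":0},{"hand":0,"tx":0,"ty":0,"tz":0.01,"spin":0},{"hand":0,"tx":0,"ty":0,"tz":0.005,"spin":0},{"hand":0,"tx":0,"ty":0,"tz":0,"spin":0}]'
python3 -m creep '[{"hand":0,"tx":0,"ty":0,"tz":0.002,"spin":0},{"hand":0,"tx":0,"ty":0,"tz":0,"spin":0}]'
python3 -m creep '[{"hand":0,"tx":0,"ty":0,"tz":0.002,"spin":0},{"hand":0,"tx":0,"ty":0,"tz":0.0015,"spin":0},{"hand":0,"tx":0,"ty":0,"tz":0,"spin":0}]'
python3 -m creep '[{"hand":0,"tx":0,"ty":0,"tz":0.001,"spin":0},{"hand":0,"tx":0,"ty":0,"tz":0,"spin":0}]'
```

```text
logo [455.2 293.   35. ] plate corners [403. 356.  35.] [509. 364.  35.] logo tri (array([454.34229558, 291.98384259,  30.68592681]), [np.float64(1.1192776110673857), np.float64(1.119277611067448)])
time: 27.6
tool_pos: [455.4, 290.4, 90.0]
tcp_rot: [-3.141, -0.0, 1.825]
contact_force: [0.0, 0.3, -3.4]
grip_width: 16.5
finger_force: 30.0
time: 27.85
tool_pos: [455.6, 290.5, 88.5]
tcp_rot: [3.141, -0.0, 1.825]
contact_force: [0.7, -0.4, -4.0]
grip_width: 16.5
finger_force: 30.0
time: 28.22
tool_pos: [455.3, 290.4, 84.6]
tcp_rot: [-3.141, -0.0, 1.825]
contact_force: [0.2, 0.0, -4.4]
grip_width: 16.6
finger_force: 30.0
time: 28.48
tool_pos: [455.4, 290.4, 83.6]
tcp_rot: [-3.141, -0.0, 1.825]
contact_force: [-0.2, -0.3, -4.8]
grip_width: 16.2
finger_force: 30.0
```

```bash

python3 -m creep '[{"hand":0,"tx":0,"ty":0,"tz":0.001,"spin":0},{"hand":0,"tx":0,"ty":0,"tz":0,"spin":0}]'
python3 -m creep '[{"hand":0,"tx":0,"ty":0,"tz":0.001,"spin":0},{"hand":0,"tx":0,"ty":0,"tz":0,"spin":0}]'
python3 -m creep '[{"hand":0,"tx":0,"ty":0,"tz":0.0005,"spin":0},{"hand":0,"tx":0,"ty":0,"tz":0,"spin":0}]'
```

```text
time: 28.72
tool_pos: [455.4, 290.4, 82.7]
tcp_rot: [-3.142, -0.0, 1.825]
contact_force: [-0.6, 0.4, -4.7]
grip_width: 16.7
finger_force: 30.0
time: 28.98
tool_pos: [455.3, 290.4, 81.7]
tcp_rot: [-3.141, -0.0, 1.825]
contact_force: [0.9, -0.1, -5.0]
grip_width: 16.5
finger_force: 30.0
time: 29.22
tool_pos: [455.5, 290.4, 81.5]
tcp_rot: [3.141, -0.0, 1.825]
contact_force: [-0.9, -0.9, -1.3]
grip_width: 16.8
finger_force: 30.0
```

```bash

python3 -m creep '[{"hand":0,"tx":0,"ty":0,"tz":0.0003,"spin":0},{"hand":0,"tx":0,"ty":0,"tz":0,"spin":0}]'
python3 -m creep '[{"hand":0.6,"tx":0,"ty":0,"tz":0,"spin":0},{"hand":0.6,"tx":0,"ty":0,"tz":0,"spin":0},{"hand":0.6,"tx":0,"ty":0,"tz":0,"spin":0},{"hand":0.6,"tx":0,"ty":0,"tz":0,"spin":0}]'
python3 -m creep '[{"hand":0.6,"tx":0,"ty":0,"tz":-0.02,"spin":0},{"hand":0.6,"tx":0,"ty":0,"tz":-0.03,"spin":0},{"hand":0.6,"tx":0,"ty":0,"tz":-0.04,"spin":0},{"hand":0.6,"tx":-0.04,"ty":-0.04,"tz":-0.02,"spin":0},{"hand":0.6,"tx":-0.04,"ty":-0.04,"tz":0,"spin":0}]'
python3 -m creep '[{"hand":0.6,"tx":-0.04,"ty":-0.04,"tz":0,"spin":0},{"hand":0.6,"tx":0,"ty":0,"tz":0,"spin":0},{"hand":0.6,"tx":0,"ty":0,"tz":0,"spin":0}]'
python3 - <<'E'
from h import *
from plant import cams
go(455,290,83,104.6)
t=cams.capture("top");s=cams.capture("scene");w=cams.capture("wrist")
f=lambda i,a:cv2.resize(i,a,interpolation=cv2.INTER_CUBIC)
a=f(t["color"][150:215,195:445,::-1],(800,208));b=f(s["color"][140:270,240:500,::-1],(480,240));c=f(w["color"][:,:,::-1],(320,240))
cv2.imwrite("pics/end.png",np.vstack([a,np.hstack([b,c])]))
E
```

```text
time: 29.48
tool_pos: [455.5, 290.4, 81.4]
tcp_rot: [3.141, -0.0, 1.825]
contact_force: [-2.7, -0.4, 2.6]
grip_width: 16.7
finger_force: 30.0
time: 29.98
tool_pos: [455.5, 290.4, 80.9]
tcp_rot: [3.141, -0.0, 1.825]
contact_force: [1.0, -0.2, 0.2]
grip_width: 51.5
finger_force: 0.0
time: 30.6
tool_pos: [398.3, 192.2, 192.3]
tcp_rot: [3.138, 0.0, 1.826]
contact_force: [0.4, -0.5, 0.1]
grip_width: 55.2
finger_force: 0.0
time: 30.98
tool_pos: [370.2, 144.2, 191.4]
tcp_rot: [3.14, -0.0, 1.824]
contact_force: [0.4, -0.1, 0.4]
grip_width: 54.5
finger_force: 0.0
t 30.98 at [370.2 144.2 191.4] 104.5 rp [ 3.14 -0.  ] | spin -0.1 then tx,ty,tz [119.7 118.8 108.4] F [ 0.4 -0.1  0.4] w 54.5
```

View pics/end.png

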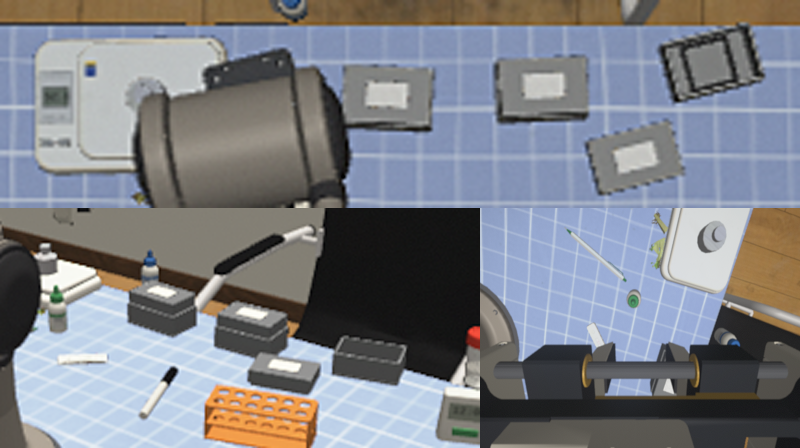

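The picture shows the weight upright on the plate (wrist view, 711,237). Cases A and B are closed in their places, case C is open and empty in its place, and its lid lies on the table.

```bash
python3 -c "
from plant import close_job
print(close_job())"
```

```text
the job is handed in; nothing more can be done
None
```

I handed the job in at about 31 s: all three cases were hefted, the rightmost one proved heavy (about 5.7 N against under 2 N for the others), and its steel weight now stands upright on the scale's plate, with every case in its place and the other two closed.

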